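# Lock the sample stage and tuck a test plate under its hold-down leaf

### The arm

A 6-joint arm with a two-finger parallel gripper is mounted at the origin on a cart in front of the work surface, level with it; the furniture and walls round the work are solid. World frame = base frame: x ahead of the robot, y to its left, z up, the work surface at z = 0. Lengths are in m, angles in rad, forces in N, time in s.
With the tool pointing down it reaches from about 0.35 to 0.85 m from the base axis. Payload 8.1 kg.
Tool frame: the origin (TCP) lies at the very end of the fingers, on their centre line; the grasp point (between the pads) lies 19 mm behind it; z points along the fingers, y is the direction in which the jaws open and shut (so a half turn about z gives the same grasp; the last joint's range is limited). The gripper opens to 85 mm and grips with 20 to 120 N. Pads are 22 mm wide; open, the fingers measure 114 mm over their backs; the gripper's body (76 mm by 85 mm) begins 54 mm behind the grasp point. The pads swing forward as they close: fully open they stand 13 mm farther back than shut.
Start: joints at [-1.236, 0.13, 1.488, -0, 1.523, -0.085], TCP at [0.245, -0.548, 0.231] pointing down, gripper open.
Joint ranges: [-2.96, 2.96], [-0.89, 2.26], [0.02, 2.5], [-1.34, 4.48], [0, 2.73], [-2.66, 2.66]. Speed limits (rad/s): [2.39, 2.39, 2.79, 3.14, 3.14, 3.14].

### API

Orientations are given as a unit quaternion [x, y, z, w].
In Python, from bench import bot gives the robot as it stands.
- The arm moves only by the shell command python3 -m pendant 'ROWS' [FORCE]. ROWS is JSON, a list of rows, each a list of 7 numbers: the gripper's target within -1 to 1 (fully open at 1, half-way at 0, shut at -1), then the shift along the world's x, y, z in m, then the turn, a rotation vector about the world's x, y, z in degrees. A call has 1 to 5 rows; each row is the pose to reach, as a shift and turn from the pose measured when the call began; what a row does not reach only later rows make up. A row lasts 1/10 s, in which the tool goes at most 50 mm and 8.59 degrees, less where a joint would pass 70% of its speed; a pose out of reach is approached as far as the arm can. A call with a gripper value outside its range is refused whole. The fingers move at their own pace and stop on an object; FORCE is the grip in N (left out, the last holds). Time passes only in rows, so rows that repeat a pose let the fingers close. It gives the time, the measured TCP pose, the force and the opening at its end, in the units of the state.
- bot.get_obs(): the state, without advancing time (a new reading comes with each control period).
- bot.camera(name): name is "side" or "top" or "wrist"; returns (picture, depth): 400x640x3 uint8, blue, green, red; 400x640 float32, m along the optical axis (not along the pixel's ray), 0 where there is no reading.
- bot.camera_model(name): a dict with "camera_matrix" (3x3 intrinsics, pixels), "R" (3x3) and "t" (3): a world point X has camera coordinates R X + t. Camera axes: x right, y down, z forward; pixel columns grow to the right and rows downward; lengths in m; the calibration is good to about 2 mm. The wrist camera is an equidistant fisheye: a pixel r from the principal point sees the ray r / f radians off the axis. A picture is of the moment at which its call begins: read the wrist's pose just before it. camera_model takes no time and is no camera call; for the wrist camera it gives the pose at the moment of the call.
- bot.job_done(): hands the job in, once; it reports no verdict.
Trained networks look in the newest picture that a camera, given by its name, has taken for a name from the list of things; names that differ only in an ending like _2 or _b are one class to them, and where a whole thing is asked for, a point or a joint stands for the part that bears it (a point fixed in the world has none). Each returns a list of dicts, best first, with "confidence" (0 to 1); they miss things now and then, are a little off and sometimes report something else, mostly with a low value. They report only what shows in the picture. A call takes as long as a camera call. They do not tell look-alikes from the thing itself.
- bot.spot_in(label, camera): "extent" ([left, top, width, height] in pixels, round what is visible of it).
The state is a dict: "time": time; "q": joint angles; "dq": joint speeds; "joint_efforts": joint torques, N m; "tcp_pos": TCP position; "tcp_rot": TCP orientation; "ft_force": force on the tool from outside, world axes, zero at the start; "wrist_torque": the same for the moment, N m; "width": opening from 0.0 (shut) to 1.0 (fully open).
Only numpy, scipy, OpenCV 4.12 (cv2) and the standard library are available. Lean on these libraries where they do the work, as an engineer would, in place of code of your own. Each camera call takes 0.05 s, during which the arm holds its last target.

### The job

First lock the sliding sample stage: take the yellow-headed lock pin from its grey block, put it all the way down through the stage's ear into the base, and let go of it. Then take the steel test plate by its black rib and slide the edge opposite the rib under the lipped edge of the blue hinged leaf, flat on the stage, straight and centred, until the red line across the plate lies at the leaf's edge - without lifting the leaf or shoving the stage along its base, and leaving the vial, cup and timer alone. Finish while still holding the plate by its rib and pressing it flat against the stage; do not let go.

Things in the scene. Friction and masses are not known exactly. Their poses are not given: they have to be found in the camera images.
- base: Fixed grey base plate on the bench, 116 mm (x) by 300 mm (y, from -135 to +165), 16 mm thick, origin on the bench under the stage's centre. Its y axis is the slide direction and the direction in which the plate is tucked; yaw varies. At its -x side, at (-84, +40) mm, it has a 44 mm square lug with a through hole of 13 mm, below the stage's ear. Shelving with uprights stands behind the work, from about x = 0.75 m: keep the arm back from it.
- stage (a joint): Aluminium stage, 120 (x) by 260 (y, -130 to +130) by 12 mm, lying on the base, so its top is 28 mm above the bench. Slides freely (about 2 N) along the base's +y, 0 to 30 mm; starts at 0 against its stop, where the holes of its ear and the base line up. Pushing the plate would shove an unlocked stage. Value in m.
- stage_hole (a point): Centre of the mouth of the 13 mm hole in the stage's ear (44 mm square, at the stage's -x side), on the ear's top 28 mm above the bench; the hole goes straight down through the 12 mm ear and the 16 mm lug of the base.
- leaf (a joint): Blue hold-down leaf, 100 mm wide (x), hinged at the stage's +y end (hinge axis 100 mm in +y from leaf_edge); 0 = lying down, its lowest; grows as the free edge is lifted (rad, 0.1 rad = 10 mm at the edge). It moves freely and weighs 80 g. When down its flat underside is 8 mm above the stage, its top 12 mm; the last 10 mm at the free edge are bent up into a lip, whose tip reaches about 16 mm above the stage.
- leaf_edge (a point): Point on the stage's top surface (28 mm above the bench) straight below the middle of the leaf's free edge (tip of the lip). Axes as the stage: y points under the leaf, toward its hinge; z up.
- pin: Loose steel lock pin, upright, about 60 g. Origin at the middle of the underside of its collar (28 mm across, 4 mm thick). Below: shank 10 mm across, 26 mm long, with tapered foot. Above the collar: ribbed yellow round grip, 18 mm across, from 4 to 44 mm above the origin. Fully home, the collar rests on the ear.
- pin_block: Fixed grey parking block, 50 x 50 x 30 mm, with a 13 mm hole in which the pin stands at first, collar on the block's top. Origin under its centre.
- plate: Steel test plate, 64 mm (x) by 110 mm (y) by 4 mm, about 120 g, starts lying on the bench. Origin at the middle of its underside; its +y edge is the leading edge to be tucked. A black rib, 50 mm long (along x), 10 mm thick, reaches from 4 to 48 mm above the underside, its centre 49 mm from the origin toward -y. A red line crosses the plate 45 mm behind the leading edge.
- plate_lead (a point): Middle of the plate's leading edge, on the underside, 55 mm from the plate's origin in its +y; axes as the plate.
- vial: Bystander: small white-capped vial, 36 mm across, 75 mm tall; origin under its centre.
- cup: Bystander: open plain cup, 65 mm across, 88 mm tall; origin under its centre.
- timer: Bystander: white round kitchen-type timer, 68 mm across, 47 mm tall; origin under its centre.
Things that resemble listed ones, but are neither listed nor needed, are in the scene too. Leave any green or orange look-alike of the plate alone.

How it is judged:
On the way, in this order (a step that is already met when the one before it is completed fails the run):
1. the lock pin is fully home through the stage's ear and the base, and released (distance between pin and stage_hole below 0.004 m and angle between pin's own z axis and vertical below 0.12 rad and contact force between the fingers and pin below 0.1 N), for 0.2 s.
2. the plate's leading edge is under the leaf (y of plate_lead in the frame of leaf_edge above 0.015 m and z of plate_lead in the frame of leaf_edge between -0.003 and 0.006 m), for 0.1 s.
At the end, for the whole second after the job is handed in: Pin home and upright (4 mm); stage slid under 7 mm; leaf down (under 0.03 rad); plate's leading edge 45 mm (+-9) under the leaf's edge, centred within 13 mm, straight within 0.1 rad, flat (2.5 mm, 0.03 rad), at rest, gripped, and pressed on the stage with over 3.5 N (distance between pin and stage_hole below 0.004 m and angle between pin's own z axis and vertical below 0.12 rad and value of joint stage below 0.007 m and value of joint leaf below 0.03 rad and y of plate_lead in the frame of leaf_edge between 0.036 and 0.054 m and x of plate_lead in the frame of leaf_edge between -0.013 and 0.013 m and z of plate_lead in the frame of leaf_edge between -0.0025 and 0.0025 m and angle between the z axis of plate and the z axis of leaf_edge, either way round below 0.03 rad and angle between the y axis of plate and the y axis of leaf_edge, either way round below 0.1 rad and contact force between plate and stage above 3.5 N and contact force between the fingers and plate above 2 N and linear speed of plate below 0.01 m/s); the arm keeps its last pose, push and grip.
It fails at once if the leaf is lifted (more than 0.08 rad, 8 mm at its edge) (value of joint leaf above 0.08 rad).
It fails at once if the stage is shoved along its base by more than 10 mm (value of joint stage above 0.01 m).
It fails at once if the vial, cup or timer is disturbed (moved more than 20 mm) (distance of any of vial, cup, timer from where it was at the start of the episode above 0.02 m).
It also fails if it takes over 61 s, if anything falls off the work surface, if the arm or the gripper's body presses on something with over 40 N, if the wrist force passes 120 N, or if a joint passes its speed limit or range.

## Working session

There is one attempt and no reset: what is moved stays moved. The work goes in short steps, Python scripts to look and compute and a shell command to move; the robot and the scene stay as the last step left them, time stands still between calls to the robot, and variables do not carry over. Pictures are saved under pics/ and viewed, and the job is handed in when it is done.

```bash
ls; mkdir -p pics
python3 - <<'E'
from bench import bot
import cv2
o=bot.get_obs();print({k:o[k] for k in('time','tcp_pos','tcp_rot','width','ft_force')})
for n in('top','side'):
    im,d=bot.camera(n);cv2.imwrite(f'pics/{n}0.png',im);m=bot.camera_model(n);print(n,m)
    for l in('stage','leaf','pin','pin_block','plate','vial','cup','timer'):
        print(n,l,[(r['extent'],round(r['confidence'],2)) for r in bot.spot_in(l,n)][:4])
print(bot.get_obs()['time'])
E
```

```text
pics
{'time': 0.0, 'tcp_pos': array([ 0.24437541, -0.54737753,  0.23025083]), 'tcp_rot': array([ 9.78047769e-01,  2.08378762e-01, -1.17732285e-04, -9.16178541e-04]), 'width': 1.0040407651435166, 'ft_force': array([-0.15386908,  0.91343114,  0.6676401 ])}
top {'camera_matrix': array([[519.67902586,   0.        , 319.27721735],
       [  0.        , 519.67902586, 195.39044304],
       [  0.        ,   0.        ,   1.        ]]), 'R': array([[ 0.00737927, -0.99981877, -0.01754916],
       [-0.99799189, -0.00625943, -0.0630318 ],
       [ 0.06291053,  0.01797905, -0.99785721]]), 't': array([-0.01596086,  0.59141308,  1.91470871])}
top stage [([257.7, 185.5, 74.5, 47.6], 0.98), ([276.5, 151.4, 17.5, 18.0], 0.56), ([378.6, 203.8, 31.3, 20.3], 0.15)]
top leaf [([260.6, 187.7, 30.9, 31.3], 0.6)]
top pin [([218.1, 221.2, 12.8, 5.7], 0.56)]
top pin_block [([219.3, 213.3, 14.7, 15.6], 0.51)]
top plate [([343.6, 216.9, 21.3, 33.2], 0.8), ([377.3, 204.0, 34.0, 21.4], 0.75), ([426.1, 177.2, 20.9, 30.7], 0.68)]
top vial [([371.4, 157.9, 8.5, 7.6], 0.53)]
top cup [([317.6, 150.0, 20.4, 22.7], 0.51)
[... 218 characters left out ...]
   ]]), 'R': array([[-0.83091681, -0.55637831, -0.00452001],
       [-0.36195249,  0.54668794, -0.75506469],
       [ 0.42257265, -0.62575992, -0.65563472]]), 't': array([0.49154137, 0.2601348 , 1.06204524])}
side stage [([280.1, 200.2, 77.6, 70.1], 0.78), ([275.5, 198.4, 81.5, 81.6], 0.6)]
side leaf []
side pin [([283.8, 289.1, 9.2, 17.7], 0.7)]
side pin_block [([272.9, 291.2, 27.6, 27.9], 0.63), ([282.3, 202.1, 76.4, 67.4], 0.31)]
side plate [([373.6, 159.8, 26.7, 29.5], 0.8), ([375.2, 146.2, 29.7, 12.7], 0.72), ([368.3, 198.2, 35.9, 22.6], 0.68)]
side vial [([326.0, 158.2, 11.2, 16.1], 0.71)]
side cup [([288.3, 168.7, 22.8, 33.6], 0.63)]
side timer [([261.3, 206.7, 21.9, 27.4], 0.79)]
0.9
```

Run:
```python
import cv2
a=cv2.imread('pics/top0.png')[120:280,200:460];cv2.imwrite('pics/top0z.png',cv2.resize(a,None,fx=3,fy=3,interpolation=cv2.INTER_CUBIC))
a=cv2.imread('pics/side0.png')[130:340,240:440];cv2.imwrite('pics/side0z.png',cv2.resize(a,None,fx=2.8,fy=2.8,interpolation=cv2.INTER_CUBIC))
```

```text
(no output)
```

View pics/top0z.png

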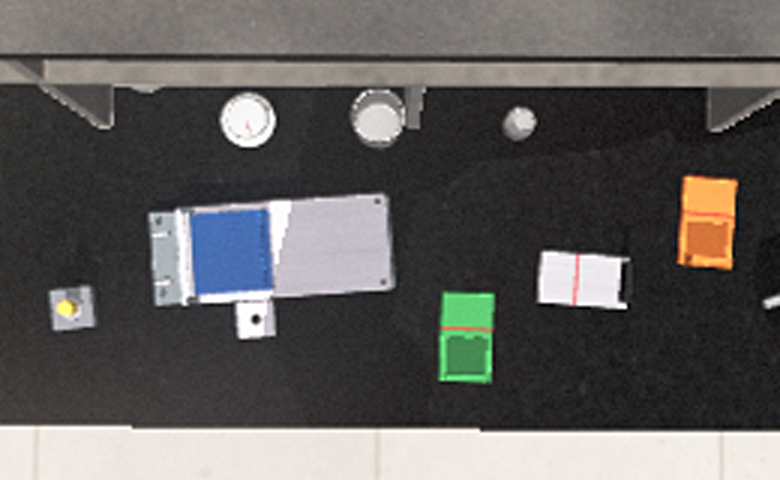

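View pics/side0z.png

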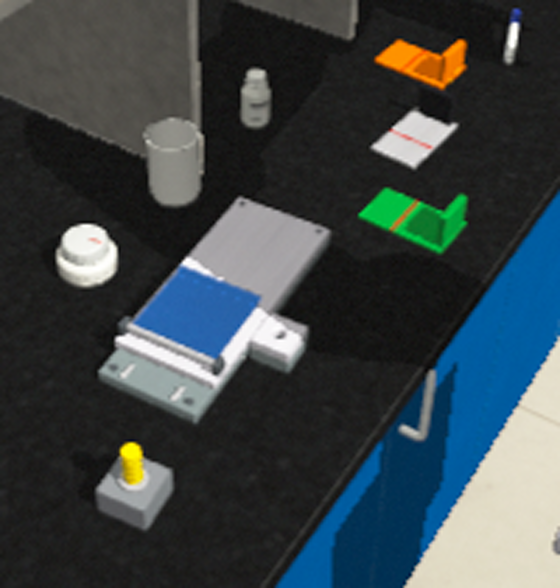

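```bash
cat > h.py <<'E'
import numpy as np, cv2
from bench import bot
from scipy.spatial.transform import Rotation as Rot
def ray(m,u,v,fish=False):
    K=m['camera_matrix'];x=(u-K[0,2])/K[0,0];y=(v-K[1,2])/K[1,1]
    if fish:
        r=np.hypot(x,y);s=np.sin(r)/max(r,1e-9);d=np.array([x*s,y*s,np.cos(r)])
    else: d=np.array([x,y,1.])
    return d
def atz(m,u,v,z,fish=False):
    d=m['R'].T@ray(m,u,v,fish);c=-m['R'].T@m['t'];return c+d*(z-c[2])/d[2]
def proj(m,X,fish=False):
    p=m['R']@np.asarray(X,float)+m['t'];K=m['camera_matrix']
    if fish:
        r=np.hypot(p[0],p[1]);th=np.arctan2(r,p[2]);x,y=p[0]/r*th,p[1]/r*th
    else: x,y=p[0]/p[2],p[1]/p[2]
    return np.array([K[0,0]*x+K[0,2],K[1,1]*y+K[1,2]])
E
python3 - <<'E'
from h import *
m=bot.camera_model('top');f=lambda a,b,z:print(np.round(atz(m,200+a/3,120+b/3,z),3))
print('pintop');f(67,308,.074)
print('hole');f(256,319,.028)
print('stage corners -y');f(386,194,.028);f(392,286,.028)
print('leaf edge pts');f(272,207,.044);f(270,292,.044)
print('plate corners');[f(*p,.004) for p in((541,251),(538,302),(627,258),(622,308))]
print('rib');f(628,259,.048);f(625,304,.048)
c=bot.camera_model('wrist');print(c)
im,d=bot.camera('wrist');cv2.imwrite('pics/w0.png',im)
E
```

```text
pintop
[0.487 0.337 0.074]
hole
[0.476 0.112 0.028]
stage corners -y
[ 0.631 -0.047  0.028]
[ 0.517 -0.055  0.028]
leaf edge pts
[0.613 0.093 0.044]
[0.509 0.094 0.044]
plate corners
[ 0.563 -0.24   0.004]
[ 0.499 -0.236  0.004]
[ 0.555 -0.347  0.004]
[ 0.493 -0.34   0.004]
rib
[ 0.552 -0.341  0.048]
[ 0.497 -0.337  0.048]
{'camera_matrix': array([[309.70691629,   0.        , 314.21581005],
       [  0.        , 309.70691629, 199.4213826 ],
       [  0.        ,   0.        ,   1.        ]]), 'R': array([[ 4.08767937e-01, -9.12638193e-01,  5.49170429e-04],
       [-8.73480361e-01, -3.91054747e-01,  2.90014212e-01],
       [-2.64463290e-01, -1.19028200e-01, -9.57022181e-01]]), 't': array([-0.59997985, -0.03852378,  0.37850485])}
```

View pics/w0.png

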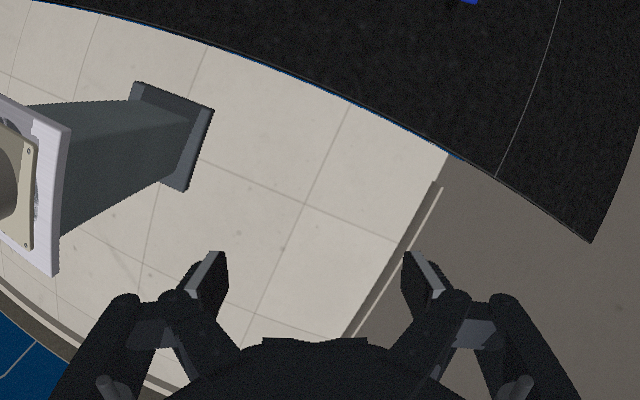

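```bash
python3 -m pendant '[[1,0.256,0.277,0,0,0,-24],[1,0.256,0.277,0,0,0,-24],[1,0.256,0.277,0,0,0,-24],[1,0.256,0.277,0,0,0,-24],[1,0.256,0.277,0,0,0,-24]]' 60
```

```text
time: 1.45
tcp_pos: [0.4127, -0.3656, 0.2315]
tcp_rot: [1.0, 0.0, 0.0, 0.0]
ft_force: [0.3, -1.3, -1.0]
width: 0.999
```

```bash
python3 -m pendant '[[1,0.09,0.09,0,0,0,0],[1,0.09,0.09,0,0,0,0],[1,0.09,0.09,0,0,0,0],[1,0.09,0.09,0,0,0,0]]'
python3 - <<'E'
from h import *
m=bot.camera_model('wrist');im,d=bot.camera('wrist');cv2.imwrite('pics/w1.png',im);np.save('w1.npy',d);import pickle;pickle.dump(m,open('w1.pkl','wb'))
print([(r['extent'],round(r['confidence'],2)) for r in bot.spot_in('plate','wrist')]);print(-m['R'].T@m['t'])
E
```

```text
time: 1.85
tcp_pos: [0.5051, -0.2724, 0.2316]
tcp_rot: [1.0, 0.002, 0.001, -0.0]
ft_force: [-0.4, -1.4, 0.6]
width: 0.998
[([195.7, 164.3, 49.1, 97.0], 0.93), ([428.4, 50.9, 55.4, 97.5], 0.74), ([283.9, 125.5, 99.2, 57.3], 0.72)]
[ 0.57847716 -0.27185466  0.37407902]
```

View pics/w1.png

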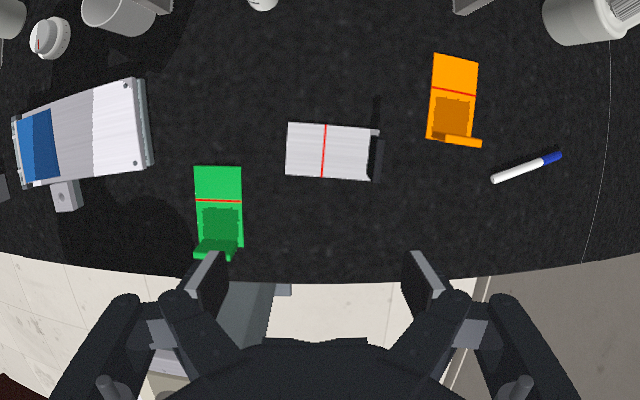

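```bash
cat >> h.py <<'E'
def bev(m,im,x0,x1,y0,y1,z,s=0.5e-3):
    # image: up=+x, left=+y ; col=(y1-y)/s,row=(x1-x)/s
    xs=x1-np.arange(int((x1-x0)/s))*s; ys=y1-np.arange(int((y1-y0)/s))*s
    X=np.stack(np.broadcast_arrays(xs[:,None],ys[None,:],z),-1)
    p=X@m['R'].T+m['t'];r=np.hypot(p[...,0],p[...,1]);th=np.arctan2(r,p[...,2])/r
    K=m['camera_matrix']
    u=(p[...,0]*th*K[0,0]+K[0,2]).astype(np.float32);v=(p[...,1]*th*K[1,1]+K[1,2]).astype(np.float32)
    return cv2.remap(im,u,v,cv2.INTER_CUBIC)
E
python3 - <<'E'
from h import *
import pickle
m=pickle.load(open('w1.pkl','rb'));im=cv2.imread('pics/w1.png')
b=bev(m,im,.46,.60,-.38,-.2,.004,.25e-3);cv2.imwrite('pics/w1b.png',b)
hsv=cv2.cvtColor(b,cv2.COLOR_BGR2HSV)
mk=((hsv[...,2]>90)).astype(np.uint8);mk=cv2.morphologyEx(mk,cv2.MORPH_OPEN,np.ones((15,15)))
n,l,st,c=cv2.connectedComponentsWithStats(mk);i=1+np.argmax(st[1:,4]);cn=max(cv2.findContours((l==i).astype(np.uint8),0,1)[0],key=cv2.contourArea)
r=cv2.boxPoints(cv2.minAreaRect(cn));print([(round(.60-q[1]*.25e-3,4),round(-.2-q[0]*.25e-3,4)) for q in r],cv2.minAreaRect(cn))
red=(hsv[...,1]>120)&(hsv[...,2]>90);ys,xs=np.nonzero(red);print('red',.6-ys.mean()*.25e-3,-.2-xs.mean()*.25e-3,np.polyfit(ys,xs,1))
E
```

```text
[(np.float32(0.4985), np.float32(-0.2349)), (np.float32(0.564), np.float32(-0.2396)), (np.float32(0.5561), np.float32(-0.3506)), (np.float32(0.4906), np.float32(-0.3459))] ((370.97967529296875, 290.78424072265625), (445.080322265625, 262.901611328125), 4.085616588592529)
red 0.5273100042480884 -0.2829158878504673 [-7.34402131e-02  3.53017027e+02]
```

View pics/w1b.png

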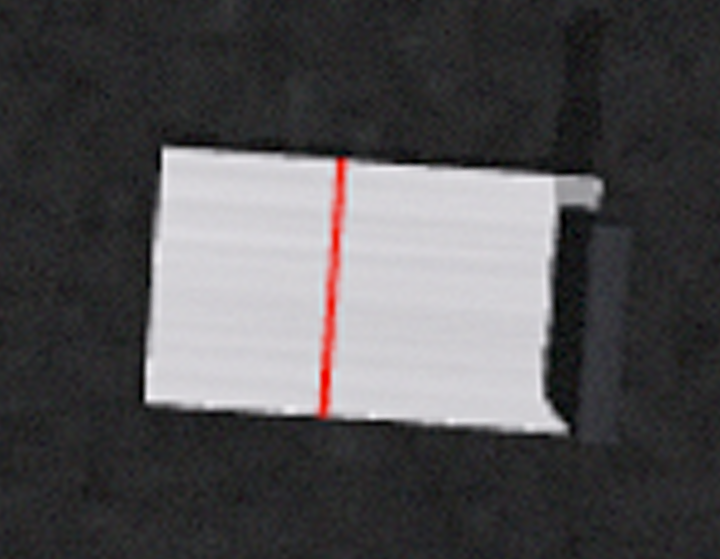

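```bash
python3 -m pendant '[[1,0.02,0.25,0,0,0,0],[1,0.02,0.25,0,0,0,0],[1,0.02,0.25,0,0,0,0],[1,0.02,0.25,0,0,0,0],[1,0.02,0.25,0,0,0,0]]'
```

```text
time: 2.45
tcp_pos: [0.5224, -0.0263, 0.2317]
tcp_rot: [1.0, -0.0, 0.0, 0.001]
ft_force: [0.6, -0.2, 0.7]
width: 1.003
```

```bash
python3 -m pendant '[[1,0.0,0.11,0,0,0,0],[1,0.0,0.11,0,0,0,0],[1,0.0,0.11,0,0,0,0],[1,0.0,0.11,0,0,0,0]]'
python3 - <<'E'
from h import *
m=bot.camera_model('wrist');im,d=bot.camera('wrist');cv2.imwrite('pics/w2.png',im);np.save('w2.npy',d);import pickle;pickle.dump(m,open('w2.pkl','wb'))
for l in('stage','leaf','pin','stage_hole'):print(l,[(r['extent'],round(r['confidence'],2)) for r in bot.spot_in(l,'wrist')])
b=bev(m,im,.42,.67,-.07,.30,.028,.5e-3);cv2.imwrite('pics/w2b.png',b)
E
```

```text
time: 2.85
tcp_pos: [0.5223, 0.0841, 0.2317]
tcp_rot: [1.0, 0.001, 0.0, 0.001]
ft_force: [-0.6, -0.2, 0.2]
width: 1.001
stage [([201.3, 80.0, 229.8, 151.4], 0.86)]
leaf [([207.7, 90.7, 99.9, 104.3], 0.93)]
pin [([100.2, 195.9, 33.5, 24.4], 0.62)]
stage_hole []
```

View pics/w2.png

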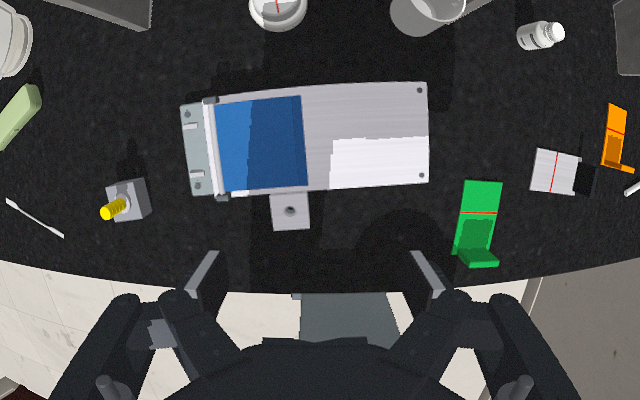

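View pics/w2b.png

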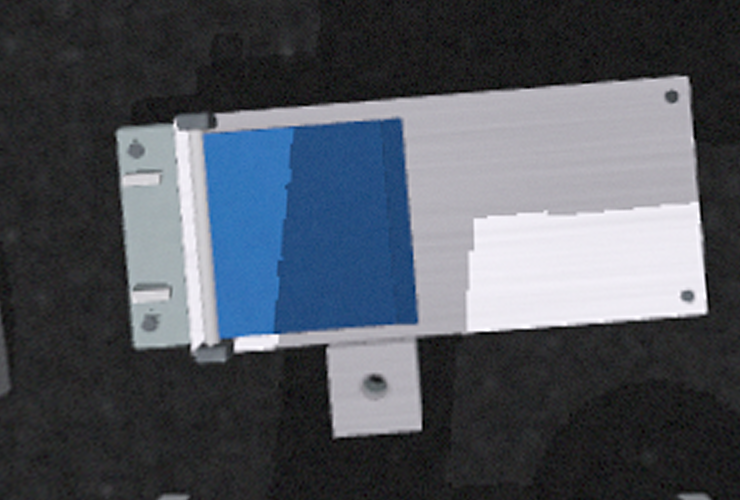

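```bash
python3 -m pendant '[[1,-0.04,0.24,0,0,0,0],[1,-0.04,0.24,0,0,0,0],[1,-0.04,0.24,0,0,0,0],[1,-0.04,0.24,0,0,0,0],[1,-0.04,0.24,0,0,0,0]]'
python3 - <<'E'
from h import *
m=bot.camera_model('wrist');im,d=bot.camera('wrist');cv2.imwrite('pics/w3.png',im)
for l in('pin','pin_block'):
  for r in bot.spot_in(l,'wrist'):
    print(l,r)
b=bev(m,im,.42,.56,.25,.42,.030,.25e-3);b2=bev(m,im,.42,.56,.25,.42,.074,.25e-3);cv2.imwrite('pics/w3b.png',np.hstack([b,b2])[:,:]);print(b.shape)
E
```

```text
time: 3.6
tcp_pos: [0.4826, 0.3228, 0.2317]
tcp_rot: [1.0, -0.002, 0.0, 0.001]
ft_force: [1.4, -0.4, -0.4]
width: 1.0
pin {'extent': [618.1, 135.1, 21.9, 42.2], 'confidence': 0.61}
pin {'extent': [285.8, 161.6, 26.4, 24.9], 'confidence': 0.59}
pin_block {'extent': [274.6, 144.5, 50.0, 46.6], 'confidence': 0.97}
(560, 679, 3)
```

```bash
python3 -c "
import cv2;a=cv2.imread('pics/w3b.png');cv2.imwrite('pics/w3c.png',cv2.resize(a,(800,330)))"
```

```text
(no output)
```

View pics/w3.png

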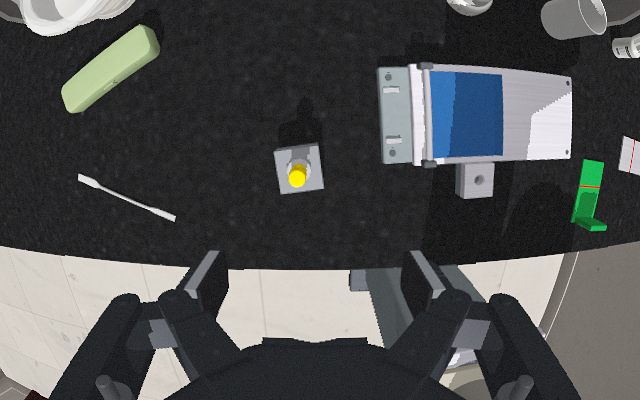

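View pics/w3c.png

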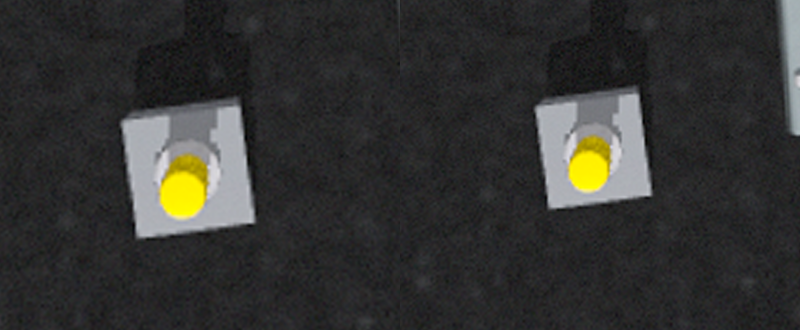

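```bash
python3 -m pendant '[[1,0.005,0.0175,-0.05,0,0,0],[1,0.005,0.0175,-0.1,0,0,0],[1,0.005,0.0175,-0.145,0,0,0],[1,0.005,0.0175,-0.18,0,0,0],[1,0.005,0.0175,-0.194,0,0,0]]' 40; python3 -m pendant '[[1,0,0,0,0,0,0],[-1,0,0,0,0,0,0],[-1,0,0,0,0,0,0],[-1,0,0,0,0,0,0],[-1,0,0,0,0,0,0]]' 40
```

```text
time: 4.25
tcp_pos: [0.4854, 0.3365, 0.0326]
tcp_rot: [1.0, -0.002, -0.003, 0.003]
ft_force: [-0.5, -0.5, 0.2]
width: 1.004
time: 4.75
tcp_pos: [0.4865, 0.3372, 0.0344]
tcp_rot: [1.0, -0.002, -0.002, 0.002]
ft_force: [0.3, -1.0, -0.7]
width: 0.33
```

```bash
python3 -m pendant '[[-1,0,0,0,0,0,0],[-1,0,0,0,0,0,0],[-1,0,0,0,0,0,0]]' 40;python3 - <<'E'
from h import *
m=bot.camera_model('wrist');im,d=bot.camera('wrist');cv2.imwrite('pics/w4.png',im[:, :]);print(bot.get_obs()['tcp_pos'])
E
```

```text
time: 5.05
tcp_pos: [0.487, 0.3384, 0.0354]
tcp_rot: [1.0, -0.001, -0.001, 0.001]
ft_force: [-1.2, 6.4, 3.2]
width: 0.2
[0.48693694 0.33838417 0.03525885]
```

View pics/w4.png

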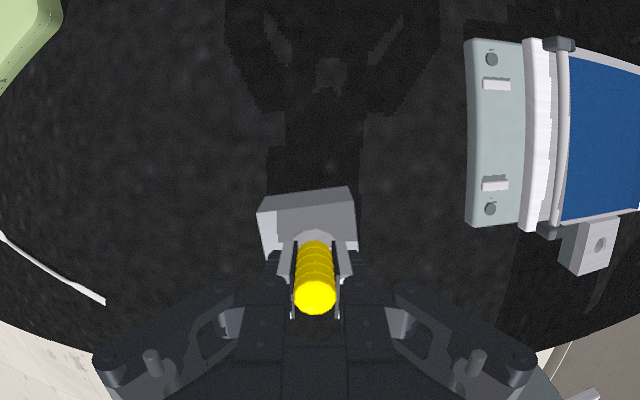

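```bash
python3 -m pendant '[[-1,0,0.001,0.01,0,0,0],[-1,0,0.001,0.03,0,0,0],[-1,0,0.001,0.06,0,0,0],[-1,0,0.001,0.09,0,0,0],[-1,0,0.001,0.09,0,0,0]]' 60;python3 -m pendant '[[-1,0,0,0,0,0,0],[-1,0,0,0,0,0,0]]' 60;python3 - <<'E'
from h import *
m=bot.camera_model('wrist');im,d=bot.camera('wrist');cv2.imwrite('pics/w5.png',im[:, :]);print(bot.get_obs()['tcp_pos'])
im,d=bot.camera('side');cv2.imwrite('pics/s5.png',im[:, :]);cv2.imwrite('pics/s5z.png',cv2.resize(im[180:380,200:400],None,fx=3,fy=3,interpolation=2));
E
```

```text
time: 5.6
tcp_pos: [0.4898, 0.3406, 0.1311]
tcp_rot: [1.0, -0.002, 0.003, -0.0]
ft_force: [-0.6, 0.2, 0.4]
width: 0.193
time: 5.8
tcp_pos: [0.4899, 0.3404, 0.1311]
tcp_rot: [1.0, -0.002, 0.003, -0.0]
ft_force: [-0.0, -0.5, -1.1]
width: 0.193
[0.48951045 0.34021763 0.13037213]
```

View pics/w5.png

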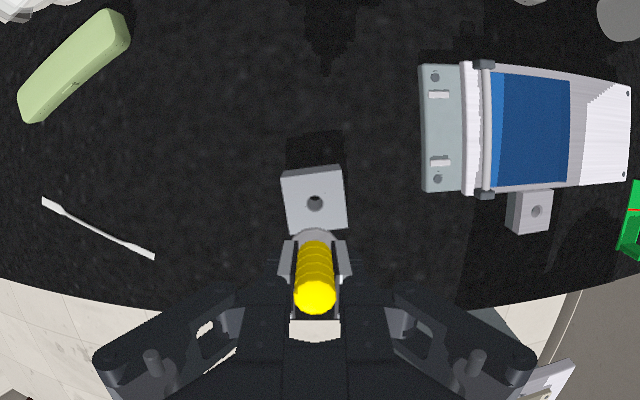

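View pics/s5z.png

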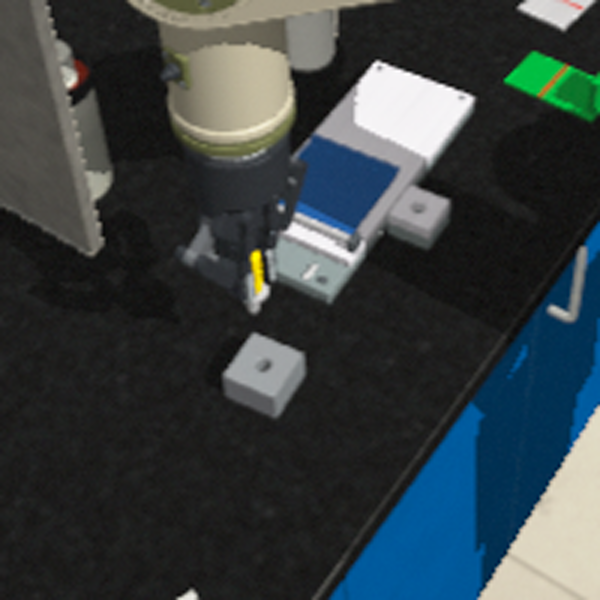

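Run:
```python
from h import *
m=bot.camera_model('wrist');t=bot.get_obs()['tcp_pos']
print(t,'top',atz(m,314.5,297,t[2]+.0386,True)-t,'blockhole',atz(m,315,203.5,.03,True),'hole',atz(m,536,211.5,.028,True))
im=cv2.imread('pics/w5.png');cv2.imwrite('pics/w5z.png',cv2.resize(im[190:330,260:370],None,fx=5,fy=5,interpolation=2)[:600])
```

```text
[0.48921828 0.34008252 0.12992907] top [9.85845627e-04 1.24550228e-05 3.86000000e-02] blockhole [0.48625502 0.33944159 0.03      ] hole [0.47585991 0.1143959  0.028     ]
```

View pics/w5z.png

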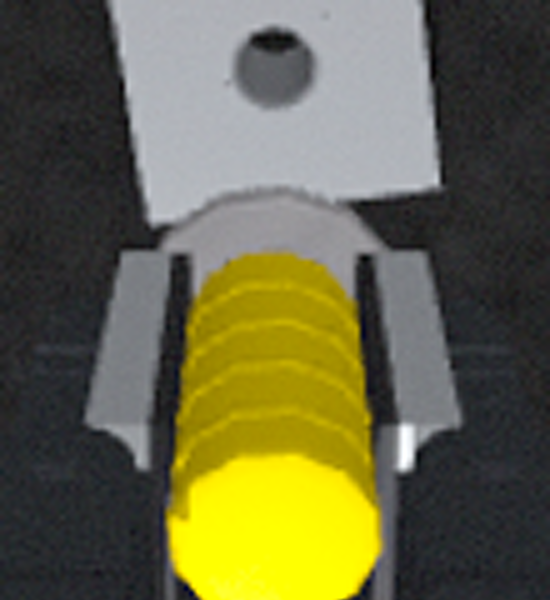

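```bash
python3 -m pendant '[[-1,-0.0138,-0.05,0,0,0,0],[-1,-0.0138,-0.1,0,0,0,0],[-1,-0.0138,-0.15,0,0,0,0],[-1,-0.0138,-0.2,0,0,0,0],[-1,-0.0138,-0.227,0,0,0,0]]';python3 -m pendant '[[-1,0,0,-0.02,0,0,0],[-1,0,0,-0.02,0,0,0],[-1,0,0,-0.02,0,0,0]]';python3 - <<'E'
from h import *
m=bot.camera_model('wrist');o=bot.get_obs();t=o['tcp_pos'];im,d=bot.camera('wrist');cv2.imwrite('pics/w6.png',im[:, :]);print(t,o['tcp_rot'])
b=bev(m,im,.44,.54,.05,.19,.028,.2e-3);cv2.imwrite('pics/w6b.png',b)
E
```

```text
time: 6.4
tcp_pos: [0.4742, 0.11, 0.1287]
tcp_rot: [1.0, -0.002, 0.001, 0.001]
ft_force: [-0.0, 0.6, -1.1]
width: 0.195
time: 6.7
tcp_pos: [0.4731, 0.11, 0.1077]
tcp_rot: [1.0, -0.002, -0.001, 0.001]
ft_force: [0.2, -0.6, 0.2]
width: 0.191
[0.47312325 0.11004855 0.10770438] [ 9.99996811e-01 -2.27801484e-03 -6.90531795e-04  8.43227958e-04]
```

View pics/w6.png

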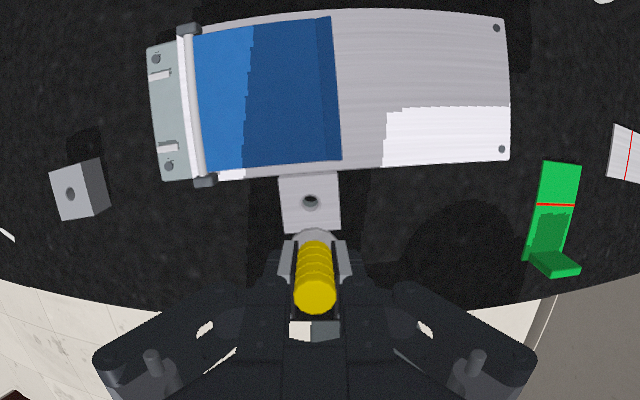

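View pics/w6b.png

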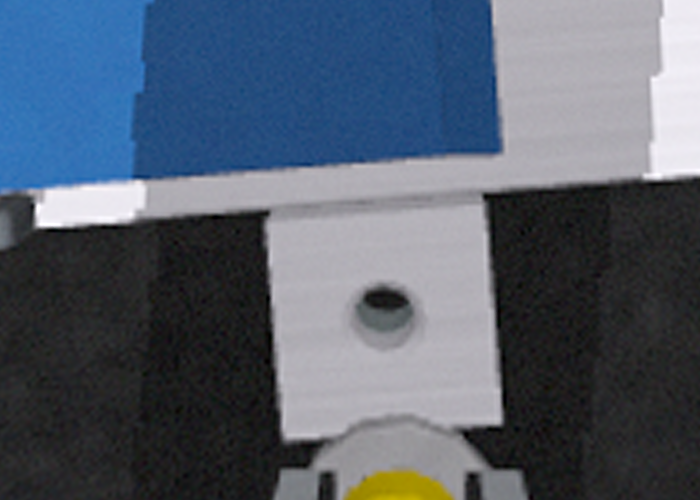

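```bash
python3 -m pendant '[[-1,0.0027,0.0028,-0.02,0,0,0],[-1,0.0027,0.0028,-0.035,0,0,0],[-1,0.0027,0.0028,-0.042,0,0,0],[-1,0.0027,0.0028,-0.042,0,0,0]]';python3 - <<'E'
from h import *
m=bot.camera_model('wrist');o=bot.get_obs();t=o['tcp_pos'];im,d=bot.camera('wrist');print(t,o['tcp_rot'],o['ft_force'])
print([bot.get_obs()['tcp_pos'] for _ in range(3)])
cv2.imwrite('pics/w7.png',cv2.resize(im[120:340,220:410],None,fx=2.7,fy=2.7,interpolation=2))
E
```

```text
time: 7.15
tcp_pos: [0.4758, 0.1138, 0.0658]
tcp_rot: [1.0, -0.001, -0.001, 0.001]
ft_force: [0.1, 0.5, -0.2]
width: 0.193
[0.47578308 0.11382453 0.06584304] [ 9.99998430e-01 -1.31822680e-03 -8.09042071e-04  8.65156159e-04] [ 0.08959038  0.48298595 -0.16196157]
[array([0.47642011, 0.11376264, 0.06667458]), array([0.47642011, 0.11376264, 0.06667458]), array([0.47642011, 0.11376264, 0.06667458])]
```

View pics/w7.png

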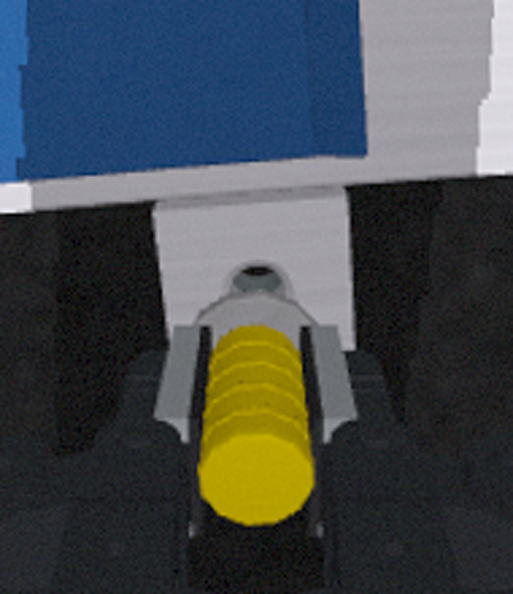

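Run:
```python
from h import *
m=bot.camera_model('wrist');t=bot.get_obs()['tcp_pos'];print(t)
for u,v in((257.5,280),(258,283)):print('hole',atz(m,220+u/2.7,120+v/2.7,.028,True))
print('top',atz(m,220+256.5/2.7,120+478/2.7,t[2]+.0386,True)-t)
print('collar top front',atz(m,220+257/2.7,120+291/2.7,t[2]-.0014,True)-t)
```

```text
[0.47642011 0.11376264 0.06667458]
hole [0.47921035 0.11300996 0.028     ]
hole [0.47845996 0.11289388 0.028     ]
top [ 0.00110494 -0.00016892  0.0386    ]
collar top front [ 0.0151685  -0.00045008 -0.0014    ]
```

```bash
python3 -m pendant '[[-1,-0.0003,-0.0007,-0.006,0,0,0],[-1,-0.0003,-0.0007,-0.011,0,0,0],[-1,-0.0003,-0.0007,-0.015,0,0,0],[-1,-0.0003,-0.0007,-0.015,0,0,0]]'
```

```text
time: 7.6
tcp_pos: [0.4756, 0.1129, 0.051]
tcp_rot: [1.0, -0.001, -0.001, 0.001]
ft_force: [-1.3, -0.2, -1.1]
width: 0.197
```

```bash
python3 -m pendant '[[-1,0.0006,0,-0.006,0,0,0],[-1,0.0006,0,-0.011,0,0,0],[-1,0.0006,0,-0.016,0,0,0],[-1,0.0006,0,-0.018,0,0,0],[-1,0.0006,0,-0.018,0,0,0]]'
python3 - <<'E'
from h import *
o=bot.get_obs();print(o['tcp_pos'],o['ft_force'])
im,d=bot.camera('wrist');cv2.imwrite('pics/w8.png',cv2.resize(im[120:340,220:410],None,fx=2.7,fy=2.7,interpolation=2))
E
```

```text
time: 8.1
tcp_pos: [0.4762, 0.113, 0.0329]
tcp_rot: [1.0, -0.001, -0.001, 0.001]
ft_force: [0.1, -0.1, -1.3]
width: 0.195
[0.47624905 0.11297285 0.03291121] [ 0.05744498 -0.13942811 -1.29896808]
```

View pics/w8.png

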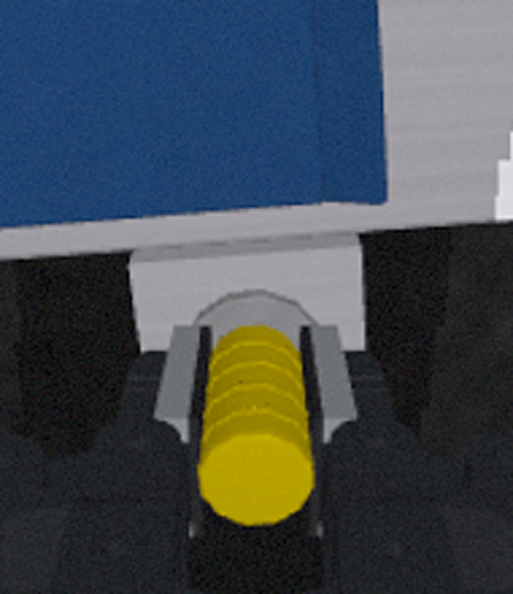

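```bash
python3 -m pendant '[[-1,0,0,-0.001,0,0,0],[-1,0,0,-0.002,0,0,0],[-1,0,0,-0.002,0,0,0]]'
```

```text
time: 8.45
tcp_pos: [0.4765, 0.113, 0.0327]
tcp_rot: [1.0, -0.001, -0.001, 0.001]
ft_force: [-9.4, -1.3, 20.1]
width: 0.197
```

```bash
python3 -m pendant '[[1,0,0,0.001,0,0,0],[1,0,0,0.001,0,0,0],[1,0,0,0.001,0,0,0],[1,0,0,0.001,0,0,0],[1,0,0,0.001,0,0,0]]';python3 -m pendant '[[1,0,0,0.03,0,0,0],[1,0,0,0.07,0,0,0],[1,0,0,0.11,0,0,0],[1,0,0,0.15,0,0,0],[1,0,0,0.15,0,0,0]]'
python3 - <<'E'
from h import *
m=bot.camera_model('wrist');o=bot.get_obs();print(o['tcp_pos'],o['ft_force'])
im,d=bot.camera('wrist');cv2.imwrite('pics/w9.png',im)
b=bev(m,im,.44,.54,.05,.19,.032,.2e-3);b2=bev(m,im,.44,.54,.05,.19,.072,.2e-3);cv2.imwrite('pics/w9b.png',np.vstack([b,b2])[::,:][::2,::2])
s,_=bot.camera('side');cv2.imwrite('pics/s9.png',cv2.resize(s[200:300,270:370],None,fx=5,fy=5,interpolation=2))
E
```

```text
time: 8.95
tcp_pos: [0.4763, 0.113, 0.0334]
tcp_rot: [1.0, -0.001, -0.001, 0.001]
ft_force: [-0.0, -0.1, 0.2]
width: 0.998
time: 9.45
tcp_pos: [0.4801, 0.1135, 0.1902]
tcp_rot: [1.0, -0.001, 0.004, 0.0]
ft_force: [0.9, -0.9, -0.3]
width: 1.001
[0.4800985  0.11348557 0.19023708] [ 0.93651176 -0.85783644 -0.33255849]
```

View pics/w9.png

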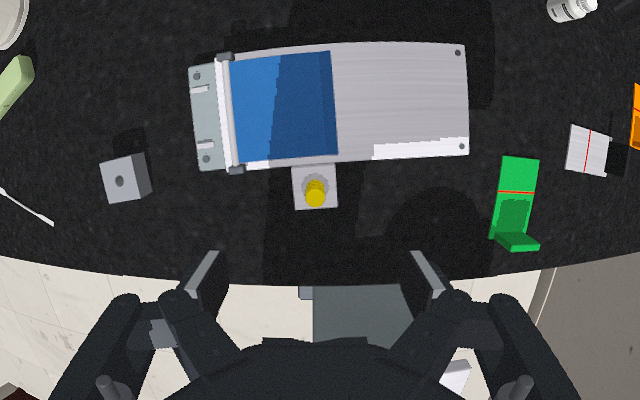

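View pics/w9b.png

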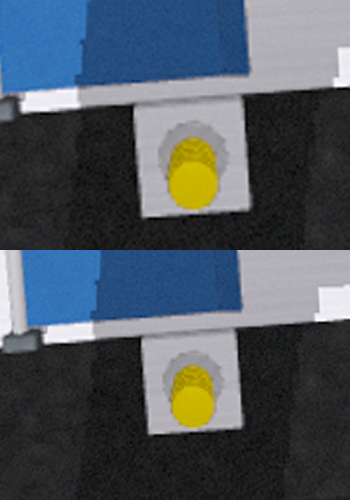

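View pics/s9.png

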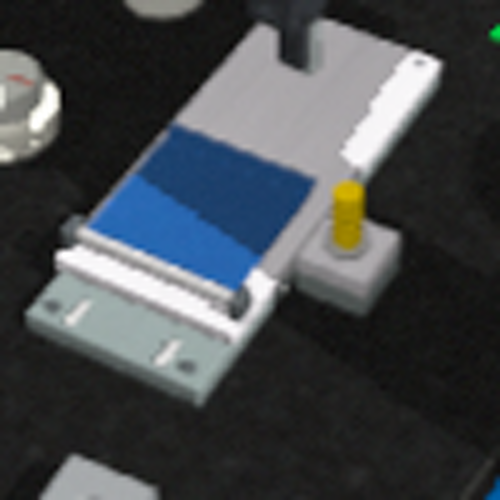

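Run:
```python
from h import *
m=bot.camera_model('wrist');im=cv2.imread('pics/w9.png')
b=bev(m,im,.46,.66,-.08,.28,.028,.5e-3);b2=bev(m,im,.46,.66,-.08,.28,.044,.5e-3);cv2.imwrite('pics/w9c.png',b);cv2.imwrite('pics/w9d.png',b2)
def rect(mk,s=.5e-3,x1=.66,y1=.28):
    mk=cv2.morphologyEx(mk.astype(np.uint8),cv2.MORPH_OPEN,np.ones((7,7)));c=max(cv2.findContours(mk,0,1)[0],key=cv2.contourArea);r=cv2.minAreaRect(c);q=cv2.boxPoints(r);print(r,np.round(np.c_[x1-q[:,1]*s,y1-q[:,0]*s],4).tolist())
h=cv2.cvtColor(b2,cv2.COLOR_BGR2HSV);rect((h[...,0]>95)&(h[...,0]<125)&(h[...,1]>110))
```

```text
((277.29583740234375, 213.67735290527344), (191.03782653808594, 186.50076293945312), 85.39990234375) [[0.597000002861023, 0.19169999659061432], [0.6044999957084656, 0.09870000183582306], [0.5092999935150146, 0.09099999815225601], [0.501800000667572, 0.18400000035762787]]
```

View pics/w9c.png

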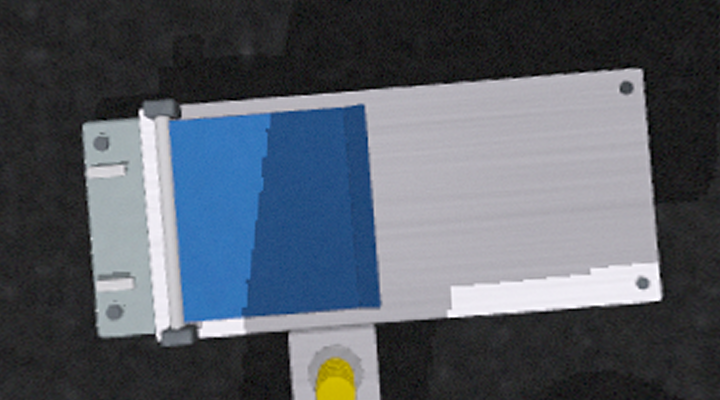

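View pics/w9d.png

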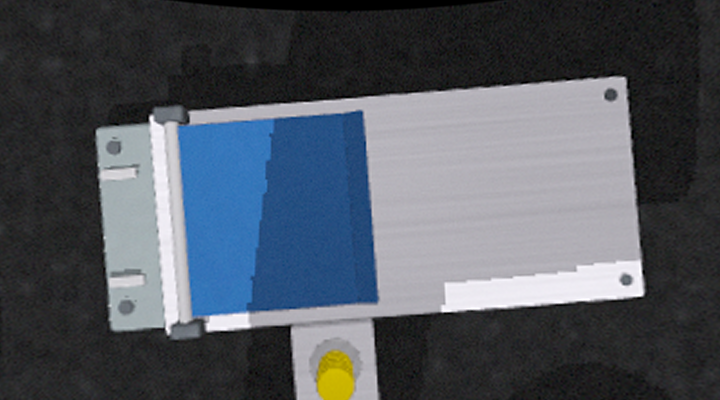

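```bash
python3 -m pendant '[[1,0.045,-0.06,0.02,0,0,0],[1,0.045,-0.06,0.02,0,0,0],[1,0.045,-0.06,0.02,0,0,0],[1,0.045,-0.06,0.02,0,0,0],[1,0.045,-0.06,0.02,0,0,0]]'
python3 - <<'E'
from h import *
bot.camera('wrist')
m=bot.camera_model('wrist');o=bot.get_obs();print(o['tcp_pos'],o['dq'].round(4))
im,d=bot.camera('wrist');cv2.imwrite('pics/w10.png',im)
b=bev(m,im,.46,.66,-.08,.28,.028,.5e-3);b2=bev(m,im,.46,.66,-.08,.28,.044,.5e-3);cv2.imwrite('pics/w10c.png',b);cv2.imwrite('pics/w10d.png',b2)
E
```

```text
time: 10.05
tcp_pos: [0.5209, 0.0536, 0.2026]
tcp_rot: [1.0, -0.001, -0.001, 0.001]
ft_force: [0.3, 0.1, 0.0]
width: 1.001
[0.52101143 0.05376168 0.20293564] [ 0.0058 -0.0082 -0.0054 -0.002   0.0002 -0.0019]
```

View pics/w10c.png

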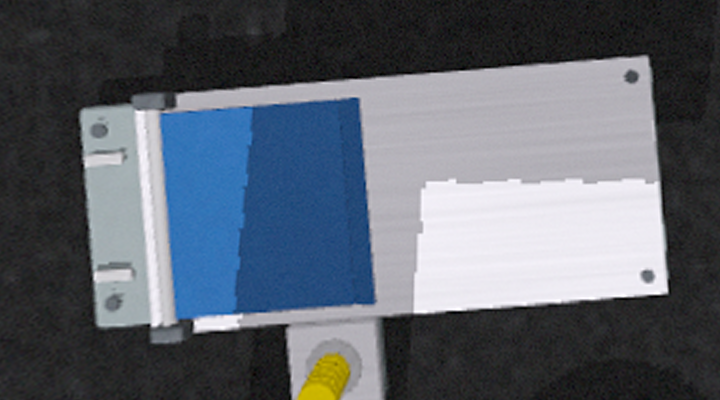

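View pics/w10d.png

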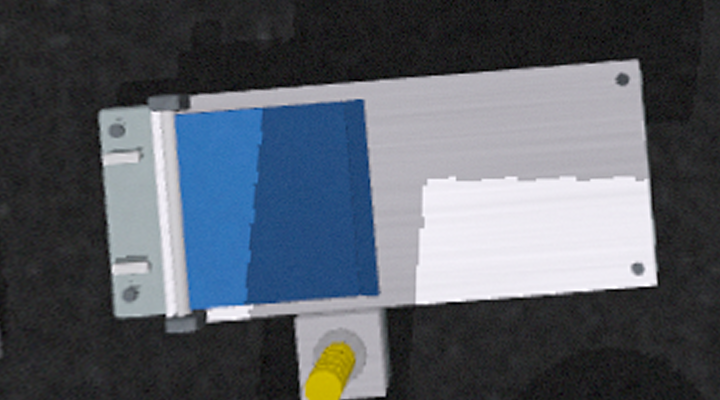

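```bash
python3 -m pendant '[[1,0.003,-0.25,0,0,0,-4],[1,0.003,-0.25,0,0,0,-4],[1,0.003,-0.25,0,0,0,-4],[1,0.003,-0.25,0,0,0,-4],[1,0.003,-0.25,0,0,0,-4]]'; python3 -m pendant '[[1,0.0,-0.14,-0.04,0,0,0],[1,0.0,-0.14,-0.04,0,0,0],[1,0.0,-0.14,-0.04,0,0,0],[1,0.0,-0.14,-0.04,0,0,0],[1,0.0,-0.14,-0.04,0,0,0]]' 60;  python3 - <<'E'
from h import *
bot.camera('wrist')
m=bot.camera_model('wrist');o=bot.get_obs();print(o['tcp_pos'],o['tcp_rot'],o['dq'].round(4))
im,d=bot.camera('wrist');cv2.imwrite('pics/w11.png',im)
b=bev(m,im,.46,.60,-.38,-.2,.004,.25e-3);b2=bev(m,im,.46,.60,-.38,-.2,.048,.25e-3);cv2.imwrite('pics/w11c.png',b);cv2.imwrite('pics/w11d.png',b2)
E
```

```text
time: 10.65
tcp_pos: [0.5238, -0.1972, 0.2031]
tcp_rot: [0.999, -0.035, -0.001, 0.001]
ft_force: [0.4, 0.4, -0.6]
width: 1.001
time: 11.15
tcp_pos: [0.5231, -0.337, 0.1618]
tcp_rot: [0.999, -0.036, -0.001, -0.0]
ft_force: [-0.1, -0.1, 0.6]
width: 0.998
[ 0.52375181 -0.33620311  0.16266123] [ 9.99382216e-01 -3.51343142e-02 -8.75074757e-04  4.24496803e-06] [ 0.0246 -0.0253  0.0013  0.0011  0.0009  0.0003]
```

View pics/w11c.png

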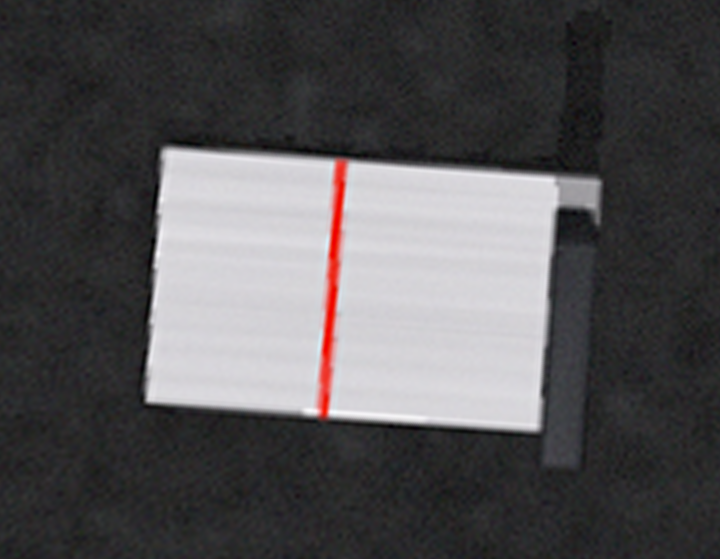

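View pics/w11d.png

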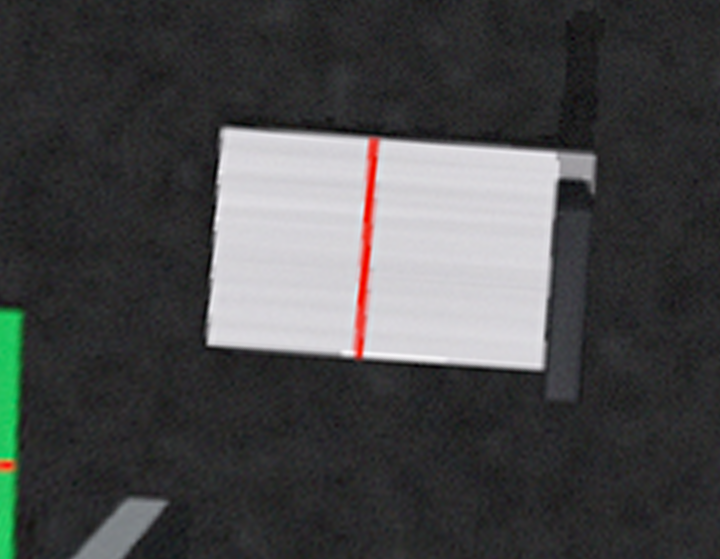

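```bash
python3 -m pendant '[[1,0,-0.0056,-0.04,0,0,0],[1,0,-0.0056,-0.08,0,0,0],[1,0,-0.0056,-0.11,0,0,0],[1,0,-0.0056,-0.125,0,0,0],[1,0,-0.0056,-0.125,0,0,0]]' 60; python3 -m pendant '[[1,0,0,0,0,0,0],[1,0,0,0,0,0,0]]'
```

```text
time: 11.75
tcp_pos: [0.5233, -0.3391, 0.0364]
tcp_rot: [0.999, -0.034, -0.002, -0.001]
ft_force: [-0.4, 0.3, -0.4]
width: 0.998
time: 11.95
tcp_pos: [0.5248, -0.3396, 0.0389]
tcp_rot: [0.999, -0.033, -0.001, 0.0]
ft_force: [0.4, 0.4, -0.4]
width: 1.002
```

```bash
python3 -m pendant '[[1,-0.001,-0.002,-0.012,0,0,-0.2],[1,-0.001,-0.002,-0.022,0,0,-0.2],[1,-0.001,-0.002,-0.028,0,0,-0.2],[1,-0.001,-0.002,-0.028,0,0,-0.2],[1,-0.001,-0.002,-0.028,0,0,-0.2]]' 60
python3 - <<'E'
from h import *
o=bot.get_obs();print(o['tcp_pos'],o['tcp_rot'],o['dq'].round(4))
im,d=bot.camera('wrist');cv2.imwrite('pics/w12.png',im)
E
```

```text
time: 12.45
tcp_pos: [0.5235, -0.3414, 0.0104]
tcp_rot: [0.999, -0.035, -0.001, -0.0]
ft_force: [0.1, -0.2, 0.8]
width: 0.997
[ 0.52346853 -0.3414031   0.01035352] [ 9.99378614e-01 -3.52335823e-02 -9.72669021e-04 -1.85036828e-04] [ 0.001  -0.0114 -0.0078 -0.0003  0.0004 -0.001 ]
```

View pics/w12.png

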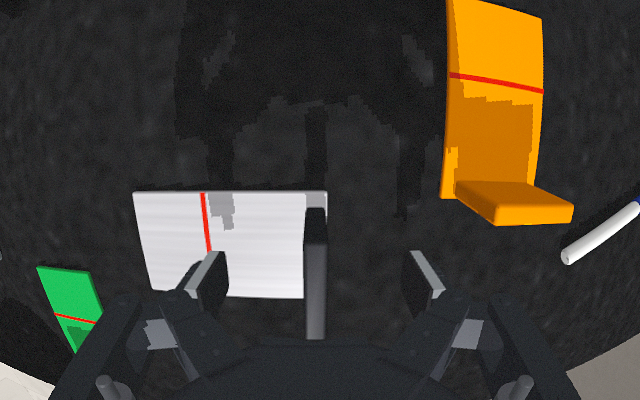

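Rib stands centred between the jaws (col 316, 208–338). Close.

```bash
python3 -m pendant '[[-1,0,0,0,0,0,0],[-1,0,0,0,0,0,0],[-1,0,0,0,0,0,0],[-1,0,0,0,0,0,0],[-1,0,0,0,0,0,0]]' 60;python3 -m pendant '[[-1,0,0,0,0,0,0],[-1,0,0,0,0,0,0],[-1,0,0,0,0,0,0],[-1,0,0,0,0,0,0],[-1,0,0,0,0,0,0]]' 90
python3 - <<'E'
from h import *
o=bot.get_obs();print(o['tcp_pos'],o['tcp_rot'],o['dq'].round(4))
im,d=bot.camera('wrist');cv2.imwrite('pics/w13.png',im)
E
```

```text
time: 13.0
tcp_pos: [0.5238, -0.3417, 0.0109]
tcp_rot: [0.999, -0.035, -0.001, 0.0]
ft_force: [-0.2, -0.2, 0.4]
width: 0.144
time: 13.5
tcp_pos: [0.5239, -0.3417, 0.011]
tcp_rot: [0.999, -0.035, -0.0, 0.0]
ft_force: [0.4, -0.2, 2.7]
width: 0.104
[ 0.52393749 -0.34170834  0.01104684] [ 9.99379520e-01 -3.52182720e-02 -4.72285594e-04  1.58027000e-04] [-0.0012  0.     -0.0002  0.0024  0.0011 -0.0004]
```

View pics/w13.png

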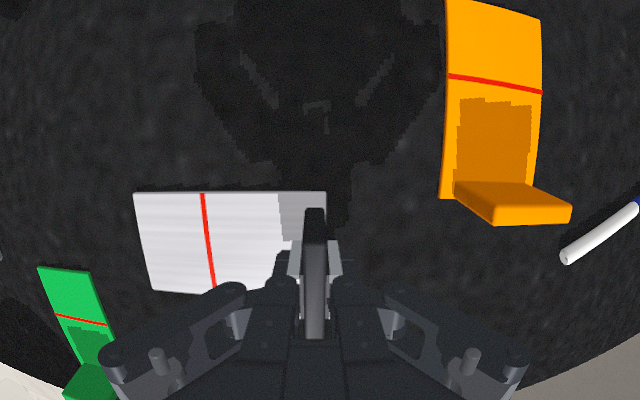

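```bash
python3 -m pendant '[[-1,0,0,0.02,0,0,0],[-1,0,0,0.05,0,0,0],[-1,0,0,0.08,0,0,0],[-1,0,0,0.08,0,0,0],[-1,0,0,0.08,0,0,0]]' 90
python3 - <<'E'
from h import *
o=bot.get_obs();print(o['tcp_pos'],o['tcp_rot'],o['dq'].round(4))
im,d=bot.camera('wrist');cv2.imwrite('pics/w14.png',im)
E
```

```text
time: 14.05
tcp_pos: [0.5243, -0.3419, 0.0915]
tcp_rot: [0.999, -0.035, 0.0, 0.001]
ft_force: [-0.6, 0.7, -3.1]
width: 0.11
[ 0.52427833 -0.34193874  0.09151301] [ 9.99380438e-01 -3.51913230e-02  5.24297686e-05  5.54784214e-04] [-0.0009  0.031   0.0352  0.0006 -0.0016  0.0012]
```

View pics/w14.png

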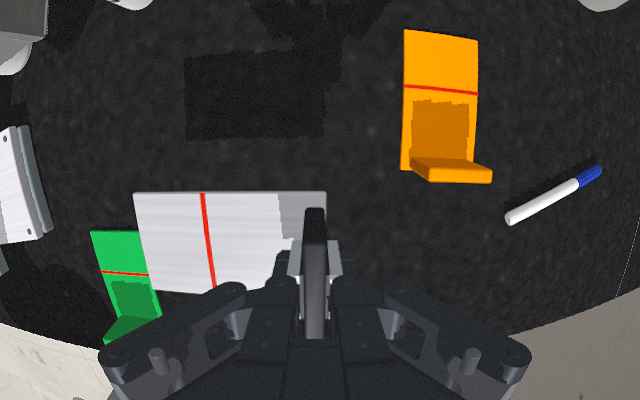

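```bash
python3 -m pendant '[[-1,0.008,0.05,0,0,0,2],[-1,0.016,0.1,0,0,0,4],[-1,0.024,0.15,0,0,0,6.5],[-1,0.032,0.2,0,0,0,8.5],[-1,0.04,0.24,0,0,0,8.5]]' 90; python3 -m pendant '[[-1,0.008,0.045,0,0,0,0],[-1,0.008,0.065,0,0,0,0],[-1,0.008,0.065,0,0,0,0],[-1,0.008,0.065,0,0,0,0],[-1,0.008,0.065,0,0,0,0]]' 90
python3 - <<'E'
from h import *
bot.camera('wrist');m=bot.camera_model('wrist');o=bot.get_obs();print(o['tcp_pos'],Rot.from_quat(o['tcp_rot']).as_rotvec(True),o['dq'].round(4))
im,d=bot.camera('wrist');cv2.imwrite('pics/w15.png',im)
z=o['tcp_pos'][2]-.011+.004
b=bev(m,im,.48,.66,-.1,.2,.028);cv2.imwrite('pics/w15c.png',b)
b=bev(m,im,.48,.66,-.1,.2,z);cv2.imwrite('pics/w15d.png',b);print(z)
E
```

```text
time: 14.6
tcp_pos: [0.5617, -0.0985, 0.0877]
tcp_rot: [0.999, 0.04, -0.003, -0.001]
ft_force: [0.8, 0.2, -0.8]
width: 0.106
time: 15.1
tcp_pos: [0.569, -0.0344, 0.0866]
tcp_rot: [0.999, 0.039, -0.004, -0.001]
ft_force: [-0.5, -0.3, -1.6]
width: 0.11
[ 0.56922109 -0.03466944  0.08696348] [-179.76974098   -7.02173815    0.6163425 ] [-0.0039 -0.0041 -0.0056  0.0022  0.0024  0.0027]
0.07996347646647975
```

View pics/w15.png

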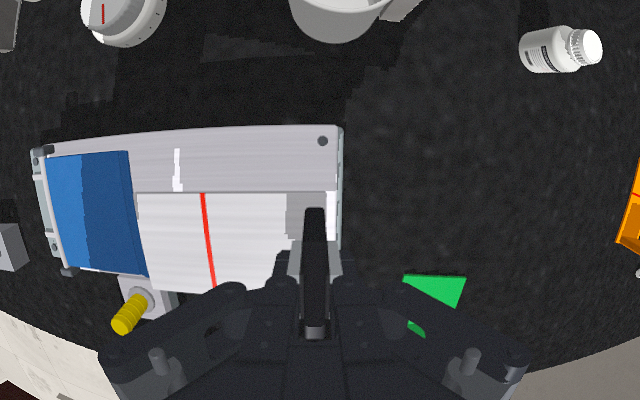

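View pics/w15c.png

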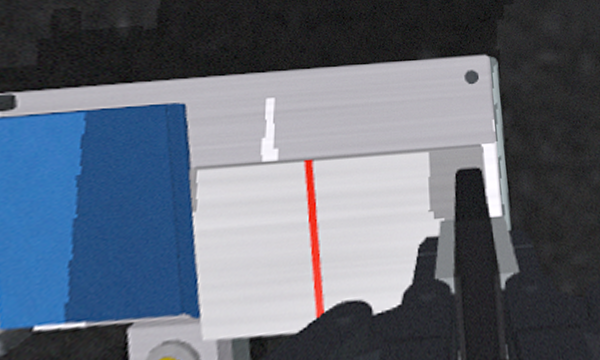

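View pics/w15d.png

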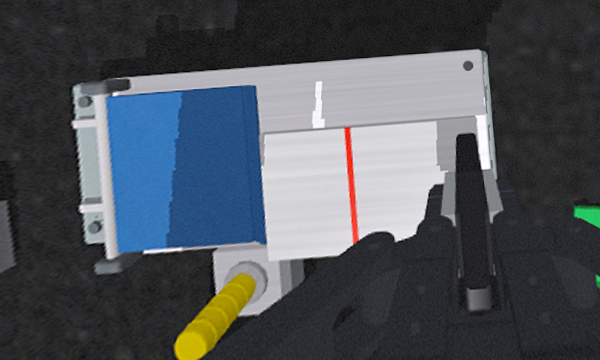

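```bash
python3 -m pendant '[[-1,0.003,0,-0.015,0,0,0],[-1,0.003,0,-0.028,0,0,0],[-1,0.003,0,-0.036,0,0,0],[-1,0.003,0,-0.038,0,0,0],[-1,0.003,0,-0.038,0,0,0]]' 90
python3 - <<'E'
from h import *
bot.camera('wrist');m=bot.camera_model('wrist');o=bot.get_obs();R=Rot.from_quat(o['tcp_rot']).as_matrix();print(o['tcp_pos'],R.round(4).tolist(),o['ft_force'],o['dq'].round(4))
E
```

```text
time: 15.7
tcp_pos: [0.5718, -0.0347, 0.0482]
tcp_rot: [0.999, 0.039, -0.004, -0.001]
ft_force: [-0.2, 0.1, -1.3]
width: 0.107
[ 0.57228684 -0.03470435  0.04899329] [[0.9969, 0.0778, -0.0069], [0.0778, -0.997, 0.0014], [-0.0068, -0.002, -1.0]] [ 1.36605554 -0.89052845 -1.56718623] [ 0.0004 -0.0121 -0.0102 -0.0004  0.0027  0.0011]
```

```bash
python3 -m pendant '[[-1,0,0,-0.003,0,-0.4,0],[-1,0,0,-0.006,0,-0.4,0],[-1,0,0,-0.008,0,-0.4,0],[-1,0,0,-0.009,0,-0.4,0],[-1,0,0,-0.009,0,-0.4,0]]' 90;  python3 -m pendant '[[-1,0,0,-0.001,0,0,0],[-1,0,0,-0.002,0,0,0],[-1,0,0,-0.002,0,0,0]]' 90
```

```text
time: 16.25
tcp_pos: [0.5721, -0.0346, 0.0398]
tcp_rot: [0.999, 0.039, -0.0, -0.001]
ft_force: [-0.4, -0.2, -1.6]
width: 0.101
time: 16.55
tcp_pos: [0.5725, -0.0347, 0.039]
tcp_rot: [0.999, 0.039, 0.0, -0.001]
ft_force: [-4.4, -0.2, 7.5]
width: 0.106
```

```bash
python3 -m pendant '[[-1,-0.0004,0.005,-0.0003,0,0,0],[-1,-0.0008,0.01,-0.0003,0,0,0],[-1,-0.0012,0.015,-0.0003,0,0,0],[-1,-0.0012,0.015,-0.0003,0,0,0]]' 90
python3 - <<'E'
from h import *
bot.camera('wrist');m=bot.camera_model('wrist');o=bot.get_obs();print(o['tcp_pos'],Rot.from_quat(o['tcp_rot']).as_matrix().round(4).tolist(),o['ft_force'],o['width'])
im,d=bot.camera('wrist');cv2.imwrite('pics/w16.png',im)
b=bev(m,im,.48,.66,-.1,.2,.032);cv2.imwrite('pics/w16c.png',b)
s,_=bot.camera('side');cv2.imwrite('pics/s16.png',cv2.resize(s[170:290,260:380],None,fx=5,fy=5,interpolation=2))
E
```

```text
time: 16.95
tcp_pos: [0.5716, -0.0188, 0.039]
tcp_rot: [0.999, 0.039, 0.001, -0.001]
ft_force: [0.1, 1.0, 2.8]
width: 0.105
[ 0.57161161 -0.01895084  0.03901689] [[0.9969, 0.0786, 0.0009], [0.0786, -0.9969, 0.0019], [0.0011, -0.0018, -1.0]] [0.38507885 1.11012692 3.601403  ] 0.10469289426343553
```

View pics/w16.png

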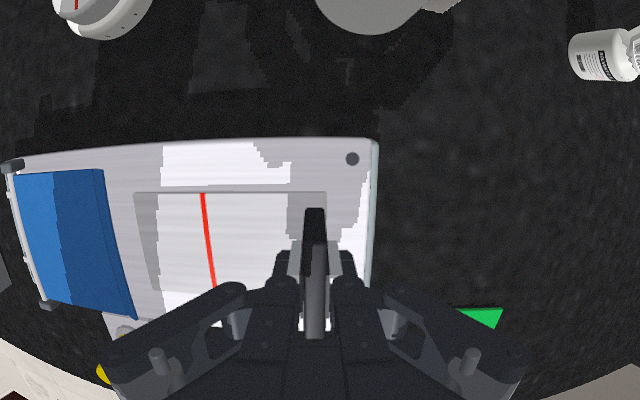

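View pics/w16c.png

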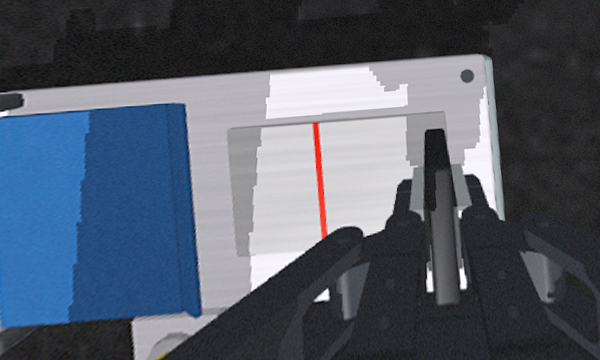

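View pics/s16.png

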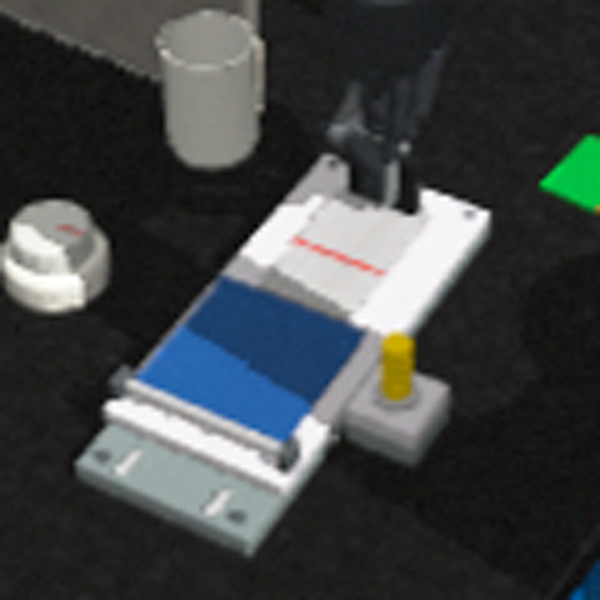

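```bash
python3 -m pendant '[[-1,-0.0004,0.005,-0.0003,0,0,0],[-1,-0.0008,0.01,-0.0003,0,0,0],[-1,-0.0012,0.015,-0.0003,0,0,0],[-1,-0.0016,0.02,-0.0003,0,0,0],[-1,-0.002,0.025,-0.0003,0,0,0]]' 90
python3 - <<'E'
from h import *
o=bot.get_obs();print(o['tcp_pos'],Rot.from_quat(o['tcp_rot']).as_matrix().round(4).tolist(),o['ft_force'],o['width'])
im,d=bot.camera('wrist');cv2.imwrite('pics/w17.png',im)
s,_=bot.camera('side');cv2.imwrite('pics/s17.png',cv2.resize(s[170:290,260:380],None,fx=5,fy=5,interpolation=2))
E
```

```text
time: 17.6
tcp_pos: [0.5699, 0.0058, 0.039]
tcp_rot: [0.999, 0.039, 0.001, -0.001]
ft_force: [-0.4, -2.3, 5.3]
width: 0.107
[0.56988379 0.00582691 0.03902346] [[0.9969, 0.0783, 0.0015], [0.0783, -0.9969, 0.0012], [0.0016, -0.0011, -1.0]] [-0.35997261 -2.26393616  5.29444163] 0.10676266948561947
```

View pics/w17.png

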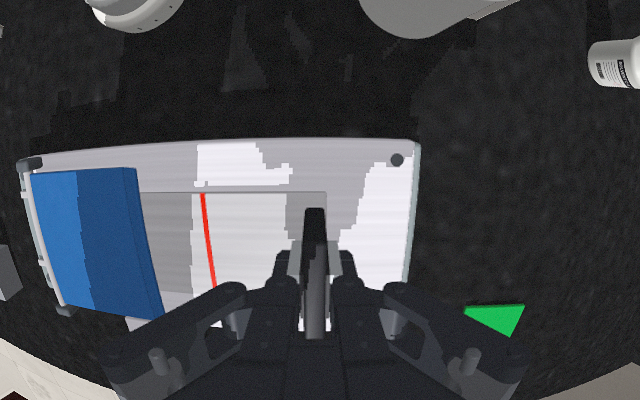

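View pics/s17.png

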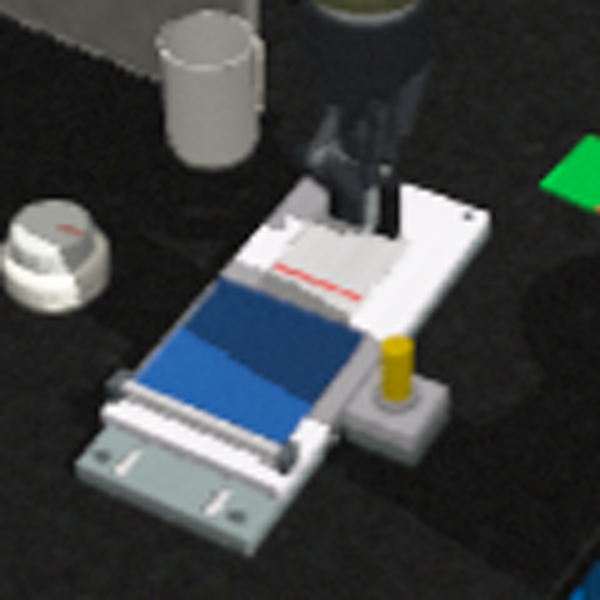

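```bash
python3 -m pendant '[[-1,-0.0004,0.006,-0.0003,0,0,0],[-1,-0.0009,0.012,-0.0003,0,0,0],[-1,-0.0014,0.018,-0.0003,0,0,0],[-1,-0.0019,0.024,-0.0003,0,0,0],[-1,-0.0023,0.0295,-0.0003,0,0,0]]' 90;python3 -m pendant '[[-1,0,0,-0.0007,0,0,0],[-1,0,0,-0.0007,0,0,0],[-1,0,0,-0.0007,0,0,0]]' 90
python3 - <<'E'
from h import *
bot.camera('wrist');m=bot.camera_model('wrist')
o=bot.get_obs();print(o['tcp_pos'],Rot.from_quat(o['tcp_rot']).as_matrix().round(4).tolist(),o['ft_force'],o['width'])
im,d=bot.camera('wrist');cv2.imwrite('pics/w18.png',im)
b=bev(m,im,.48,.66,-.1,.2,.032);cv2.imwrite('pics/w18c.png',b)
b=bev(m,im,.48,.66,-.1,.2,.044);cv2.imwrite('pics/w18d.png',b)
s,_=bot.camera('side');cv2.imwrite('pics/s18.png',cv2.resize(s[170:290,260:380],None,fx=5,fy=5,interpolation=2))
E
```

```text
time: 18.2
tcp_pos: [0.5677, 0.0362, 0.039]
tcp_rot: [0.999, 0.039, 0.001, -0.001]
ft_force: [0.0, -3.5, 6.0]
width: 0.105
time: 18.5
tcp_pos: [0.5677, 0.0369, 0.039]
tcp_rot: [0.999, 0.04, 0.001, -0.001]
ft_force: [-2.8, -0.8, 10.5]
width: 0.106
[0.56769089 0.03692347 0.03900537] [[0.9969, 0.0792, 0.0019], [0.0792, -0.9969, 0.0018], [0.0021, -0.0017, -1.0]] [-3.40639309 -0.37713699 10.67103916] 0.10477736118916768
```

View pics/w18c.png

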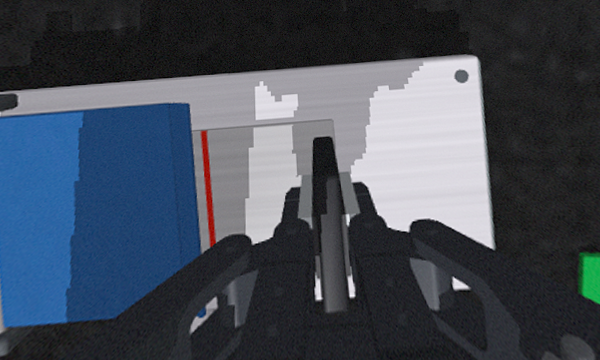

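View pics/w18d.png

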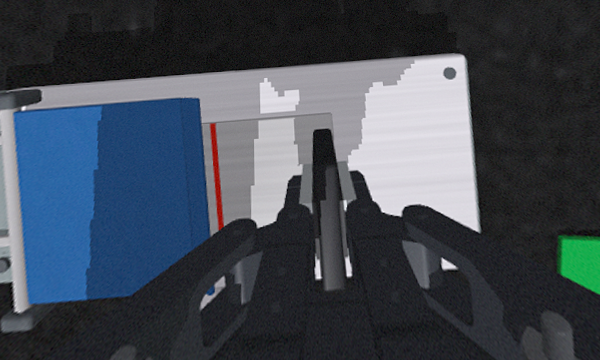

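View pics/s18.png

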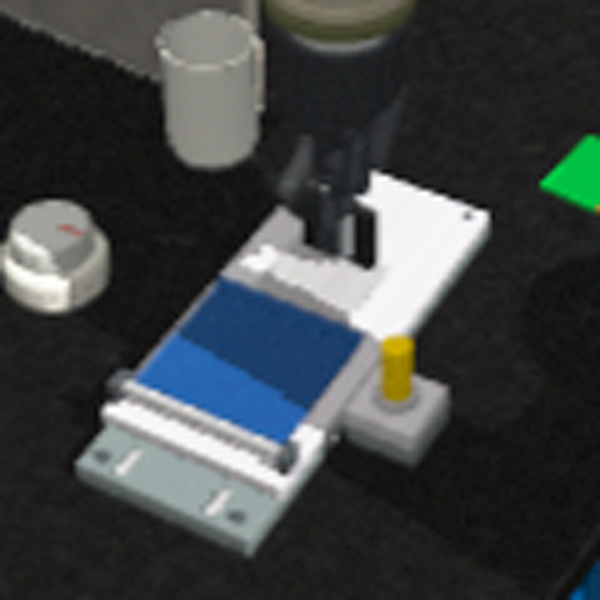

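Run:
```python
from h import *
for _ in range(2): bot.camera('top')
o=bot.get_obs();print(o['time'],o['tcp_pos'],o['ft_force'],o['width'],abs(o['dq']).max())
print(bot.job_done())
```

```text
18.75 [0.56764993 0.03695408 0.03896914] [-3.18690499  0.05008164 10.5613253 ] 0.1075344899443384 0.0009491794694931955
the job is handed in; nothing more can be done
None
```

I did both parts and handed the job in at 18.8 s of the 61 s allowed. `job_done()` gives no verdict, so the result rests on my own checks.

- **Lock pin:** It went from the grey block through the ear into the base until it seated, with about 20 N of upward force. I then released it. The wrist and side pictures show it upright with its collar on the ear.
- **Plate position:** I gripped it by the rib and slid it flat under the leaf. The arm pose puts the leading edge about 46.7 mm under the leaf's edge, about 1 mm off centre. The plate is straight to about 0.1°.
- **Leaf and stage:** The last side picture shows the leaf still lying down. I saw no clear sign of the stage being shoved. The last wrist picture put the leaf's edge about 2 mm further along than I measured before, which may be pin play or measuring error.
- **Hold at hand-in:** The rib is gripped at about 9 mm opening. The wrist force is steady at 10.5 N downward on the stage, and the arm is at rest.
- **Bystanders:** The vial, cup and timer were not touched.

**Disagreement:** The two readings of the plate's depth differ by about 3 mm. The last wrist picture shows the red line about 1 mm short of the leaf's edge, or roughly 44 mm under. Both are inside the 36–54 mm band.

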